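# Restock the pop-out tray with sanding blocks

### The job

Press the red release so the sprung tray pops right out, take the worn-out red sanding block out of the tray and put it in the green scrap box, and lay all the fresh blue blocks flat on the tray, one to each outline of the interlocking pattern (any outlines, if there are fewer than five). Then, with the blocks in place, push the tray fully home until it clicks and stays shut. Leave the dish, tub and tin opener as they are.

Things in the scene. Friction and masses are not known exactly. Their poses are not given: they have to be found in the camera images.
- unit: grey open-fronted drawer unit fixed to the shelf, 162 deep, 216 wide, 90 mm high. Origin at shelf level, mid-width, in the plane of the tray's outer front face when home; own x points into the unit (away from the robot), y left, z up. The unit stands from own x 28 to 190. On its left a grey pod 60 wide (own y 108 to 168), 50 mm high, from own x -70 to 190, bears the red release cap
- tray_front (a point): top edge of the tray's orange front panel, mid-width, on the outer face (towards the robot). The panel is 192 wide, 8 mm thick, and stands from 6 to 40 mm above the shelf. Axes as the unit's. It moves with the tray
- tray (a joint): how far the tray stands out (m), along the unit's -x: 0 home (latched it rests 0 to 3 mm out), 0.152 popped right out, at its stop. A damped spring drives it out (6 N home, 3 N out; takes about 1 s); it gives way if pushed. Pushed home (about 10 to 15 N with the catch), it clicks behind the catch in the last 2 mm and stays
- release (a joint): red release cap: 0 up, 0.010 m pressed right down. Sprung, 2 N to start and 6 N fully down; the catch lets go of the tray at about 6 mm, and the cap springs back when let go
- release_top (a point): centre of the top of the red release cap, a 32 mm round cap 66 mm above the shelf when up; it is pressed straight down
- worn: worn-out sanding block, red with a black foot, starting inside the closed tray on its floor. Base 84 (own x) by 56 (own y) by 20 mm high, with a 30 mm high grip rib on top in the middle, 50 long (own x), 20 mm wide (own y); 50 mm high in all, 110 to 230 g. Origin at the centre of its underside, z up
- scrap: green open-topped scrap box fixed to the shelf, 160 (own x) by 120 (own y) by 55 mm high, walls and floor 5 mm. Origin at the centre of its underside
- block0: fresh sanding block, blue with a tan foot (how many there are varies), starting on the shelf left or right of the tray. Base 84 (own x) by 56 (own y) by 20 mm high, with a 30 mm high grip rib on top in the middle, 50 long (own x), 20 mm wide (own y); 50 mm high in all, 110 to 230 g. Origin at the centre of its underside, z up
- block1: fresh sanding block, blue with a tan foot (how many there are varies), starting on the shelf left or right of the tray. Base 84 (own x) by 56 (own y) by 20 mm high, with a 30 mm high grip rib on top in the middle, 50 long (own x), 20 mm wide (own y); 50 mm high in all, 110 to 230 g. Origin at the centre of its underside, z up
- block2: fresh sanding block, blue with a tan foot (how many there are varies), starting on the shelf left or right of the tray. Base 84 (own x) by 56 (own y) by 20 mm high, with a 30 mm high grip rib on top in the middle, 50 long (own x), 20 mm wide (own y); 50 mm high in all, 110 to 230 g. Origin at the centre of its underside, z up
- block3: fresh sanding block, blue with a tan foot (how many there are varies), starting on the shelf left or right of the tray. Base 84 (own x) by 56 (own y) by 20 mm high, with a 30 mm high grip rib on top in the middle, 50 long (own x), 20 mm wide (own y); 50 mm high in all, 110 to 230 g. Origin at the centre of its underside, z up
- block4: fresh sanding block, blue with a tan foot (how many there are varies), starting on the shelf left or right of the tray. Base 84 (own x) by 56 (own y) by 20 mm high, with a 30 mm high grip rib on top in the middle, 50 long (own x), 20 mm wide (own y); 50 mm high in all, 110 to 230 g. Origin at the centre of its underside, z up
- place0 (a point): centre of a white outline (84 by 56 mm) on the tray floor, 14 mm above the shelf; x along its long side. One of three side by side in the back row, long sides in and out, 60 mm apart, 118 mm behind the tray's outer front face. Outlines are 4 mm clear of each other; the tray's side and back walls stand 14 mm above its floor
- place1 (a point): centre of a white outline (84 by 56 mm) on the tray floor, 14 mm above the shelf; x along its long side. One of three side by side in the back row, long sides in and out, 60 mm apart, 118 mm behind the tray's outer front face. Outlines are 4 mm clear of each other; the tray's side and back walls stand 14 mm above its floor
- place2 (a point): centre of a white outline (84 by 56 mm) on the tray floor, 14 mm above the shelf; x along its long side. One of three side by side in the back row, long sides in and out, 60 mm apart, 118 mm behind the tray's outer front face. Outlines are 4 mm clear of each other; the tray's side and back walls stand 14 mm above its floor
- place3 (a point): centre of a white outline (84 by 56 mm) on the tray floor, 14 mm above the shelf; x along its long side. One of two end to end in the front row, long sides across the tray, 88 mm apart, 44 mm behind the tray's outer front face. Outlines are 4 mm clear of each other; the tray's side and back walls stand 14 mm above its floor
- place4 (a point): centre of a white outline (84 by 56 mm) on the tray floor, 14 mm above the shelf; x along its long side. One of two end to end in the front row, long sides across the tray, 88 mm apart, 44 mm behind the tray's outer front face. Outlines are 4 mm clear of each other; the tray's side and back walls stand 14 mm above its floor
- dish: white ceramic palette dish, 124 mm across, 30 mm high, origin under its centre; leave alone
- tub: closed grey plastic tub with clip-on lid, 138 x 108 x 78 mm, origin under its centre; leave alone
- opener: steel paint tin opener, 130 mm long, lying on top of the drawer unit, origin under its middle; leave alone
Not all that is in view belongs to the job. Several things look just like the scrap: the one meant starts farthest to the robot's right.

How it is judged:
By the outcome, as a careful person would: the job done as asked, in the order asked, and still so for the second after the job is handed in, with the robot touching nothing.
Of block0, block1, block2, block3, block4 only 3 to 5 are there at a start; the rules pass over those that are not, and their reading is None.
At some moment in a run one of block0, block1, block2, block3, block4 may be knocked a few centimetres aside while the robot is not near it.
It also fails if it takes over 210 s, if anything falls off the work surface, if the arm or the gripper's body presses on something with over 40 N, if the wrist force passes 120 N, or if a joint passes its speed limit or range.

### The arm

A 6-joint arm with a two-finger parallel gripper is mounted at the origin on the work surface. World frame = base frame: x ahead of the robot, y to its left, z up, the work surface at z = 0. Lengths are in m, angles in rad, forces in N, time in s.
With the tool pointing down it reaches from about 0.275 to 0.775 m from the base axis. Payload 14.6 kg.
Tool frame: the origin (TCP) lies midway between the tips of the shut fingers; the grasp point (between the pads) lies robot.tcp_to_grasp behind it (robot.tcp_to_grasp is the distance from the TCP to the grasp point, in m); z points along the fingers, y is the line along which they close (so a half turn about z gives the same grasp; the last joint's range is limited). The gripper opens to 85 mm and grips with 20 to 120 N. Pads are 22 mm wide; open, the fingers measure 114 mm over their backs; the gripper's body (76 mm by 85 mm) begins 54 mm behind the grasp point. The pads swing forward as they close: fully open they stand 13 mm farther back than shut.
Start: joints at [1.004, 0.263, -0.048, 1.259, 0, 1.415], TCP at [0.21, 0.481, 0.231] pointing down, gripper open.
Joint ranges: [-2.65, 2.65], [-0.89, 1.7], [-1.18, 1.37], [-2.13, 2.11], [-1.35, 1.29], [-3.14, 3.14]. Speed limits (rad/s): [1.89, 1.89, 2.57, 2.79, 3.14, 3.14].

### API

Orientations are given as [roll, pitch, yaw] about the fixed x, y, z axes, in that order (R = Rz(yaw) Ry(pitch) Rx(roll)).
In Python, from station import robot gives the robot as it stands. The module is installed in compiled form; this text tells all that it offers.
- The arm moves only by the shell command python3 -m inch 'ROWS' [OPENING]. ROWS is JSON, a list of rows, each a list of 4 numbers: the shift along the tool's x, y, z in m, then the turn about the tool's z in degrees. In form: [[tx, ty, tz, spin], ...]. A call has 1 to 20 rows; each row shifts and turns the commanded pose from where the row before left it, along the tool's axes as they then stand; what a row does not reach is not made up. A row lasts 1/8 s, in which the tool goes at most 62.5 mm and 10.7 degrees, less where a joint would pass 70% of its speed; a pose out of reach is approached as far as the arm can. A call with a gripper value outside its range is refused whole. OPENING is the finger opening in m, from 0 to 0.0854, set as the call begins (- or left out, the last holds). The fingers move at their own pace and stop on an object; the grip force is fixed at half the most. Time passes only in rows, so rows that do not move let the fingers close. It gives the time, the measured TCP pose, the force, the opening and the grip force at its end, in the units of the state.
- robot.sense(): the state, without advancing time (a new reading comes with each control period).
- robot.capture(name): name is "scene" or "top" or "wrist"; returns the picture (480x640x3 uint8, red, green, blue); there is no depth.
- robot.calibration(name): a dict with "fovy" (degrees; the focal length in pixels is half the picture's height over the tangent of half this angle, whatever the lens; pixels are square), "cx", "cy" (the principal point, pixels), "R" (3x3) and "t" (3): a world point X has camera coordinates R X + t; the wrist camera has in their place "mount" (4x4, takes a point from camera to tool coordinates, whose origin is the TCP and whose axes are the flange's). Camera axes: x right, y down, z forward; pixel columns grow to the right and rows downward; lengths in m; the calibration is good to about 2 mm. A picture is of the moment at which its call begins: read the wrist's pose just before it. calibration takes no time and is no camera call.
- robot.sign_off(): hands the job in; it is judged then, once.
Trained networks look in the newest picture that a camera, given by its name, has taken for a name from the list of things; names that differ only in an ending like _2 or _b are one class to them, and where a whole thing is asked for, a point or a joint stands for the part that bears it (a point fixed in the world has none). Each returns a list of dicts, best first, with "confidence" (0 to 1); they miss things now and then, are a little off and sometimes report something else, mostly with a low value. They report only what shows in the picture. A call takes as long as a camera call. They do not tell look-alikes from the thing itself.
- robot.find_in(camera, query): "position" ([x, y, z] in m, in the coordinates of the camera as it stood for that picture, good to about 4 mm: the middle of the surface that is visible of it).
- robot.spot_point(camera, query): "position" ([x, y, z] in m, in the coordinates of the camera as it stood for that picture, good to about 4 mm: a listed point, or the origin of a listed thing).
The state is a dict: "time": time; "joint_positions": joint angles; "joint_vel": joint speeds; "joint_efforts": joint torques, N m; "tool_pos": TCP position; "tcp_rot": TCP orientation; "wrist_force": force on the tool from outside, world axes, zero at the start; "ft_torque": the same for the moment, N m; "grip_width": finger opening in m; "grip_force": force on a finger pad.
Only numpy, scipy, OpenCV 4.12 (cv2) and the standard library are available. Lean on these libraries where they do the work, as an engineer would, in place of code of your own. Each camera call takes 0.05 s, during which the arm holds its last target. There are 200 camera calls.

## Working session

There is one attempt and no reset: what is moved stays moved. The work goes in short steps, Python scripts to look and compute and a shell command to move; the robot and the scene stay as the last step left them, time stands still between calls to the robot, and variables do not carry over. Pictures are saved under pics/ and viewed, at most 14 in all, crops included, and the job is handed in when it is done.

```bash
mkdir -p pics
cat > h.py <<'E'
import numpy as np, cv2
from station import robot
from scipy.spatial.transform import Rotation as Ro
def snap(n,f=None):
    s=robot.sense(); im=robot.capture(n)
    if f: cv2.imwrite('pics/'+f,im[:,:,::-1])
    return s,im
def cam(n,s=None):
    c=robot.calibration(n)
    if n=='wrist':
        M=np.array(c['mount']); T=np.eye(4); T[:3,:3]=Ro.from_euler('xyz',s['tcp_rot']).as_matrix(); T[:3,3]=s['tool_pos']
        W=T@M; R=W[:3,:3].T; t=-R@W[:3,3]
    else: R=np.array(c['R']);t=np.array(c['t'])
    f=240/np.tan(np.radians(c['fovy'])/2)
    return R,t,f,c['cx'],c['cy']
def toworld(n,p,s=None):
    R,t,*_=cam(n,s); return R.T@(np.array(p)-t)
def pix2w(n,u,v,z,s=None):
    R,t,f,cx,cy=cam(n,s); o=-R.T@t; d=R.T@np.array([(u-cx)/f,(v-cy)/f,1]); return o+d*(z-o[2])/d[2]
def w2pix(n,X,s=None):
    R,t,f,cx,cy=cam(n,s); p=R@np.array(X)+t; return np.array([cx+f*p[0]/p[2],cy+f*p[1]/p[2]])
E
python3 - <<'E'
from h import *
np.set_printoptions(precision=3,suppress=True)
s,_=snap('top','top0.png'); snap('scene','scene0.png')
print(s['tool_pos'],s['tcp_rot'],robot.tcp_to_grasp)
for q in ['unit','tray_front','release_top','scrap','block0','dish','tub','opener']:
    for c in ['top']:
        for d in robot.spot_point(c,q): print(c,q,round(d['confidence'],2),toworld(c,d['position']),w2pix(c,toworld(c,d['position'])).round())
print(robot.calibration('wrist'))
E
```

```text
[0.21  0.481 0.231] [-3.141 -0.     2.73 ] 0.0187
top unit 0.8 [ 0.652 -0.066 -0.001] [335. 188.]
top tray_front 0.71 [ 0.649 -0.062  0.045] [334. 184.]
top release_top 0.64 [0.609 0.069 0.064] [280. 198.]
top scrap 0.79 [ 0.524 -0.446  0.001] [489. 234.]
top scrap 0.78 [ 0.349  0.009 -0.002] [308. 309.]
top scrap 0.72 [ 0.224 -0.345  0.   ] [458. 359.]
top scrap 0.43 [ 0.451 -0.289  0.   ] [428. 264.]
top block0 0.97 [ 0.452 -0.289  0.001] [428. 264.]
top block0 0.73 [ 0.456  0.256 -0.001] [206. 268.]
top block0 0.71 [ 0.46   0.415 -0.001] [141. 267.]
top block0 0.69 [ 0.577 -0.294  0.001] [427. 214.]
top block0 0.67 [ 0.558  0.317 -0.   ] [182. 227.]
top block0 0.25 [ 0.717 -0.316 -0.004] [431. 162.]
top dish 0.8 [ 0.694  0.352 -0.002] [170. 175.]
top dish 0.22 [0.607 0.068 0.062] [281. 200.]
top dish 0.21 [ 0.648 -0.063  0.045] [335. 184.]
top tub 0.63 [ 0.718 -0.314 -0.004] [430. 162.]
top tub 0.5 [ 0.737 -0.04   0.014] [324. 154.]
top tub 0.47 [ 0.694  0.353 -0.001] [170. 175.]
top opener 0.66 [ 0.77  -0.073  0.091] [338. 129.]
{'fovy': 63.72453217837178, 'cx': 315.3438339467993, 'cy': 238.11734768638823, 'mount': array([[ 0.001, -0.952, -0.306,  0.079],
       [ 1.   ,  0.   ,  0.001,  0.001],
       [-0.001, -0.306,  0.952, -0.142],
       [ 0.   ,  0.   ,  0.   ,  1.   ]])}
```

View pics/top0.png

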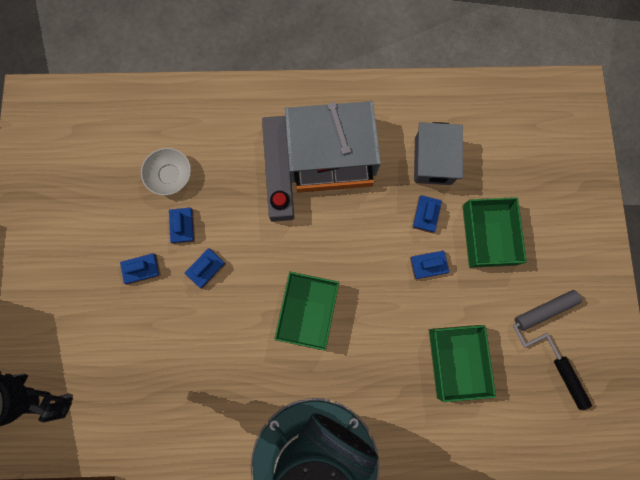

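View pics/scene0.png

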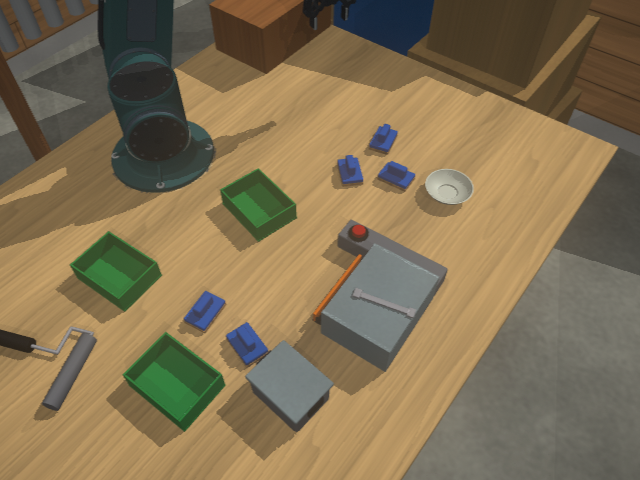

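Green box candidates in the top picture are (495,233), (308,311) and (462,362). The one at (495,233) has y≈-0.446, the farthest right, so it is the scrap box. Five blue blocks sit at (182,226), (140,269), (205,268), (428,214) and (430,264). The tray is at (335,185) and the red cap at (280,199). I'll confirm the box in a crop and measure the angles.

```bash
cat >> h.py <<'E'
np.set_printoptions(precision=3,suppress=True)
def yawfix(y):  # tool yaw equivalent (mod pi) in [pi/2,3pi/2)
    return (y-np.pi/2)%np.pi+np.pi/2
def go(x,y,z,yaw=None,s=None):
    """spin first, then shift in the new tool axes (mm,deg)"""
    s=s or robot.sense(); y0=s['tcp_rot'][2]%(2*np.pi)
    R=Ro.from_euler('xyz',[s['tcp_rot'][0],s['tcp_rot'][1],y0 if yaw is None else yaw]).as_matrix()
    d=R.T@(np.array([x,y,z])-s['tool_pos'])
    print('spin %.1f deg then shift mm'%(0 if yaw is None else np.degrees(y0-yaw)),(d*1000).round(1))
def blues(n,im,s=None,z=0.02):
    """base-outline rectangles of blue things: world centre (plane z), long-axis yaw, size"""
    h=cv2.cvtColor(im,cv2.COLOR_RGB2HSV); m=cv2.inRange(h,(105,120,40),(125,255,255))
    out=[]
    for c in cv2.findContours(m,cv2.RETR_EXTERNAL,cv2.CHAIN_APPROX_NONE)[0]:
        if cv2.contourArea(c)<150: continue
        P=np.array([pix2w(n,u,v,z,s)[:2] for u,v in c[:,0]],np.float32)
        r=cv2.minAreaRect(P*1000); b=cv2.boxPoints(r); e=[b[1]-b[0],b[2]-b[1]]; e=max(e,key=np.linalg.norm)
        out.append((np.array(r[0])/1000,np.degrees(np.arctan2(e[1],e[0]))%180,np.round(r[1])))
    return out
E
python3 - <<'E'
from h import *
s,im=snap('top')
for b in blues('top',im): print(b)
m=cv2.inRange(cv2.cvtColor(im,cv2.COLOR_RGB2HSV),(5,150,60),(18,255,255)); m[:, :250]=0; m[:,400:]=0;m[:150]=0;m[220:]=0
ys,xs=np.nonzero(m); P=np.array([pix2w('top',u,v,.04)[:2] for u,v in zip(xs,ys)],np.float32)*1000
print(cv2.minAreaRect(P),len(P)); 
vx=cv2.fitLine(P,cv2.DIST_HUBER,0,.01,.01).ravel();print(vx)
snap('scene')
for q in ['unit','tray_front','release_top','scrap','block0']:
    for d in robot.spot_point('scene',q): print(q,round(d['confidence'],2),toworld('scene',d['position']))
cv2.imwrite('pics/c1.png',cv2.resize(im[90:290,250:540],None,fx=2.7,fy=2.7)[:,:,::-1])
go(.609,.069,.12,np.pi)
E
```

```text
(array([0.456, 0.412]), np.float32(104.26392), array([55., 83.]))
(array([ 0.449, -0.288]), np.float32(99.826225), array([54., 83.]))
(array([0.453, 0.255]), np.float32(137.21716), array([55., 83.]))
(array([0.56 , 0.315]), np.float32(4.6996236), array([83., 55.]))
(array([ 0.576, -0.291]), np.float32(164.25766), array([54., 84.]))
((645.7523803710938, -63.37481689453125), (18.702381134033203, 190.27285766601562), 3.689899444580078) 509
[  0.063  -0.998 645.176 -63.391]
unit 0.85 [ 0.649 -0.065 -0.001]
unit 0.35 [ 0.454 -0.288  0.005]
tray_front 0.63 [ 0.645 -0.067  0.042]
release_top 0.46 [0.609 0.07  0.064]
scrap 0.68 [ 0.215 -0.343  0.001]
scrap 0.66 [0.559 0.316 0.002]
scrap 0.65 [ 0.524 -0.451  0.003]
scrap 0.56 [0.346 0.009 0.002]
block0 0.89 [ 0.575 -0.292 -0.   ]
block0 0.72 [0.559 0.315 0.001]
block0 0.7 [ 0.454  0.415 -0.002]
block0 0.66 [ 0.452 -0.29   0.001]
block0 0.58 [0.454 0.256 0.001]
spin -23.6 deg then shift mm [-398.8 -412.1  111.3]
```

View pics/c1.png

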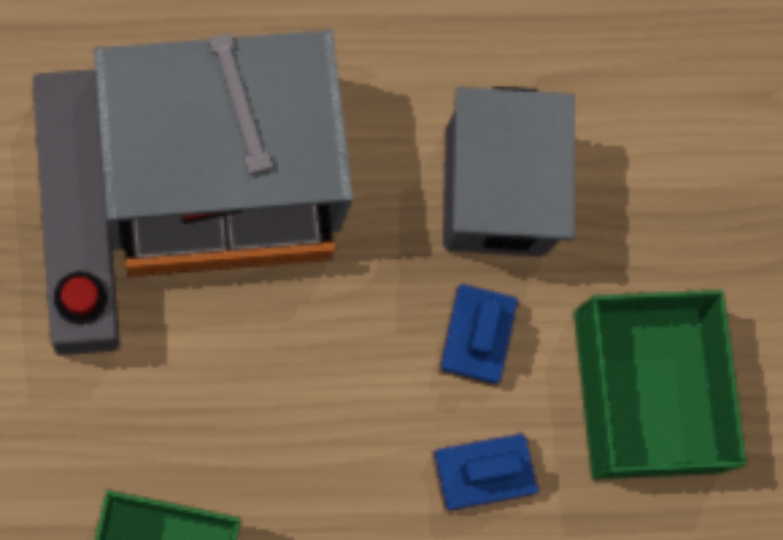

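The crop shows the target box at (660,385), rightmost in the scene and beyond the two blue blocks. Red shows inside the tray. The unit's yaw is about +3.6°. Next I move above the release with the fingers shut.

```bash
python3 -m inch '[[0,0,0,-7.9],[0,0,0,-7.9],[0,0,0,-7.8],[-0.033,-0.034,0.004,0],[-0.033,-0.034,0.004,0],[-0.033,-0.034,0.004,0],[-0.033,-0.034,0.01,0],[-0.033,-0.034,0.01,0],[-0.033,-0.034,0.01,0],[-0.033,-0.034,0.01,0],[-0.033,-0.034,0.01,0],[-0.033,-0.034,0.01,0],[-0.033,-0.034,0.01,0],[-0.033,-0.034,0.01,0],[-0.033,-0.034,0.01,0],[0,0,0,0],[0,0,0,0]]' 0
python3 - <<'E'
from h import *
s,im=snap('wrist','w1.png')
for d in robot.spot_point('wrist','release_top'): print(d['confidence'],toworld('wrist',d['position'],s))
go(.609,.0695,.066,np.pi)
E
```

```text
time: 2.98
tool_pos: [0.6058, 0.0733, 0.1292]
tcp_rot: [3.141, -0.001, 3.141]
wrist_force: [-0.4, 0.6, 0.1]
grip_width: 0.0001
grip_force: 0.0
0.92 [0.61  0.072 0.063]
spin 0.1 deg then shift mm [-3.3 -4.4 63.6]
```

```bash
python3 -m inch '[[-0.003,-0.002,0.02,0],[0,0,0.02,0],[0,0,0.016,0],[0,0,0.007,0],[0,0,0.007,0],[0,0,0.003,0],[0,0,0,0],[0,0,0,0],[0,0,-0.02,0],[0,0,-0.05,0],[0,0,-0.04,0],[0,0,0,0],[0,0,0,0],[0,0,0,0]]' 0
python3 - <<'E'
from h import *
s,im=snap('top','top2.png')
for q in ['tray_front','worn','place0','place3','release_top']:
    for d in robot.spot_point('top',q): print(q,round(d['confidence'],2),toworld('top',d['position']))
cv2.imwrite('pics/c2.png',cv2.resize(im[90:290,250:540],None,fx=2.7,fy=2.7)[:,:,::-1])
E
```

```text
time: 4.82
tool_pos: [0.6087, 0.0711, 0.1652]
tcp_rot: [-3.141, -0.002, -3.142]
wrist_force: [-0.2, -0.4, -0.2]
grip_width: -0.0001
grip_force: 0.0
tray_front 0.7 [ 0.497 -0.072  0.041]
tray_front 0.54 [ 0.452 -0.287 -0.004]
worn 0.89 [ 0.585 -0.049  0.011]
place0 0.89 [ 0.615 -0.063  0.013]
place0 0.8 [ 0.541 -0.113  0.012]
place0 0.77 [ 0.615 -0.125  0.013]
place0 0.66 [ 0.539 -0.024  0.013]
place0 0.64 [ 0.612 -0.008  0.013]
place3 0.89 [ 0.615 -0.063  0.013]
place3 0.8 [ 0.541 -0.113  0.012]
place3 0.77 [ 0.615 -0.125  0.013]
place3 0.66 [ 0.539 -0.024  0.013]
place3 0.64 [ 0.612 -0.008  0.013]
release_top 0.22 [ 0.451 -0.288 -0.003]
```

View pics/c2.png

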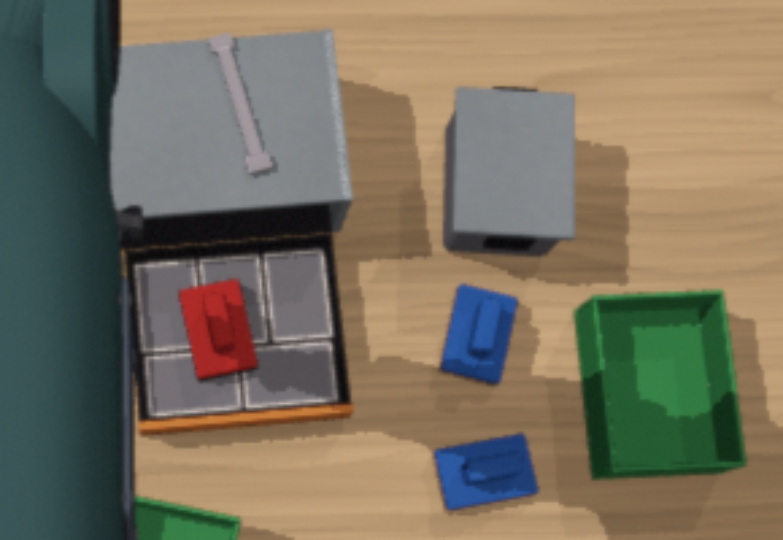

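The tray is out, with the red block at crop (218,328), all five outlines visible and the scrap box still at (660,385). Now I go above the worn block.

Run:
```python
from h import *
s=robot.sense()
go(.585,-.049,.165,np.pi+np.radians(10.5))
```

```text
spin -10.5 deg then shift mm [  45.6 -113.7    1. ]
```

```bash
cat >> h.py <<'E'
def mask(im,col):
    h=cv2.cvtColor(im,cv2.COLOR_RGB2HSV)
    return cv2.inRange(h,(105,120,40),(125,255,255)) if col=='b' else cv2.inRange(h,(0,150,60),(6,255,255))|cv2.inRange(h,(174,150,60),(180,255,255))
def near(n,col,xy,zf,fn=None):
    """close look: base rect by mask on plane of base top (zf+.02), plus network"""
    s,im=snap(n,fn); z=zf+.02; best=None
    for c in cv2.findContours(mask(im,col),cv2.RETR_EXTERNAL,cv2.CHAIN_APPROX_NONE)[0]:
        if cv2.contourArea(c)<400: continue
        P=np.array([pix2w(n,u,v,z,s)[:2] for u,v in c[:,0]],np.float32); r=cv2.minAreaRect(P*1000)
        b=cv2.boxPoints(r); e=max([b[1]-b[0],b[2]-b[1]],key=np.linalg.norm); x,y,w,h=cv2.boundingRect(c)
        print('rect',np.array(r[0])/1000,'yaw %.1f'%(np.degrees(np.arctan2(e[1],e[0]))%180),np.round(r[1]),'CUT' if x<1 or y<1 or x+w>639 or y+h>479 else '')
    for d in robot.spot_point(n,'worn' if col=='r' else 'block0'): print('net',round(d['confidence'],2),toworld(n,d['position'],s))
    return s
E
python3 -m inch '[[0.015,-0.038,0,-3.5],[0.015,-0.038,0,-3.5],[0.016,-0.038,0,-3.5],[0,0,0,0],[0,0,0,0]]' 0.06
python3 - <<'E'
from h import *
near('wrist','r',None,.014,'w2.png')
E
```

```text
time: 5.75
tool_pos: [0.5704, -0.0451, 0.1663]
tcp_rot: [3.141, 0.0, -2.959]
wrist_force: [-0.4, 0.8, -0.3]
grip_width: 0.0602
grip_force: 0.0
rect [0.621 0.086] yaw 56.5 [42. 35.] 
rect [ 0.582 -0.05 ] yaw 10.6 [84. 55.] 
net 0.73 [ 0.587 -0.048  0.015]
```

View pics/w2.png

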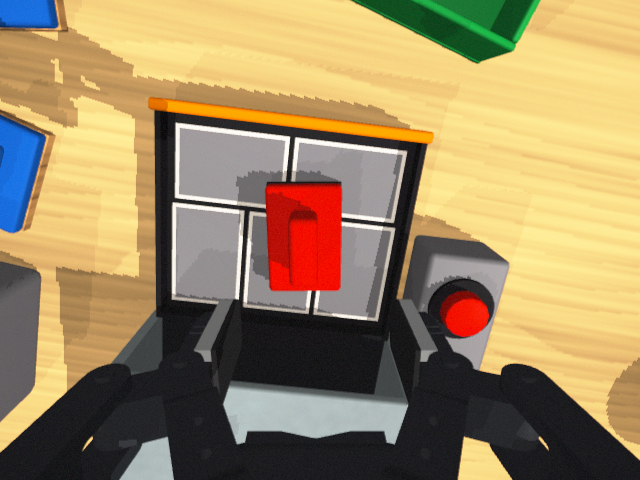

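The wrist picture shows the red block at (303,237), its rib lined up with the fingers and the tray empty otherwise. I descend and grip.

Run:
```python
from h import *
go(.584,-.0495,.037)
```

```text
spin 0.0 deg then shift mm [-12.4  -7.3 129.2]
```

```bash
python3 -m inch '[[-0.006,-0.004,0,0],[-0.006,-0.003,0,0],[0,0,0.04,0],[0,0,0.04,0],[0,0,0.03,0],[0,0,0.012,0],[0,0,0.007,0],[0,0,0,0],[0,0,0,0]]' 0.06
python3 -m inch '[[0,0,0,0],[0,0,0,0],[0,0,0,0],[0,0,0,0]]' 0
python3 -m inch '[[0,0,-0.01,0],[0,0,-0.03,0],[0,0,-0.05,0],[0,0,-0.05,0],[0,0,0,0]]'
python3 - <<'E'
from h import *
go(.524,-.448,.18)
E
```

```text
time: 6.98
tool_pos: [0.584, -0.0502, 0.0382]
tcp_rot: [-3.141, 0.001, -2.958]
wrist_force: [-0.3, 0.1, 0.1]
grip_width: 0.0602
grip_force: 0.0
time: 7.48
tool_pos: [0.5836, -0.0502, 0.0377]
tcp_rot: [-3.141, 0.001, -2.958]
wrist_force: [-1.0, 0.0, 5.7]
grip_width: 0.0192
grip_force: 58.6
time: 8.1
tool_pos: [0.585, -0.0504, 0.1812]
tcp_rot: [-3.139, 0.006, -2.958]
wrist_force: [0.6, 0.5, -1.3]
grip_width: 0.0192
grip_force: 59.0
spin 0.0 deg then shift mm [ 132.5 -379.8    1.4]
```

```bash
python3 -m inch '[[0.014,-0.042,0,0],[0.015,-0.042,0,0],[0.015,-0.042,0,0],[0.015,-0.042,0,0],[0.015,-0.042,0,0],[0.015,-0.042,0,0],[0.015,-0.042,0,0],[0.015,-0.042,0,0],[0.014,-0.044,0,0],[0,0,0,0],[0,0,0.045,0],[0,0,0.045,0],[0,0,0.035,0],[0,0,0.015,0],[0,0,0.005,0],[0,0,0,0]]'
python3 -m inch '[[0,0,0,0],[0,0,0,0],[0,0,-0.01,0],[0,0,-0.04,0],[0,0,-0.045,0],[0,0,-0.045,0],[0,0,0,0]]' 0.05
python3 - <<'E'
from h import *
near('top','r',None,.005)
go(.452,-.289,.165,np.radians(180+99.8)-np.pi)
go(.452,-.289,.165,np.radians(279.8))
E
```

```text
time: 10.1
tool_pos: [0.5223, -0.4481, 0.0331]
tcp_rot: [-3.141, 0.001, -2.958]
wrist_force: [-0.1, -0.3, -0.7]
grip_width: 0.0189
grip_force: 59.4
time: 10.98
tool_pos: [0.523, -0.4491, 0.1769]
tcp_rot: [-3.136, 0.004, -2.958]
wrist_force: [0.3, -0.4, 0.3]
grip_width: 0.0499
grip_force: 0.0
rect [ 0.528 -0.444] yaw 8.8 [70. 57.] 
net 0.87 [ 0.525 -0.446  0.005]
net 0.21 [ 0.651 -0.066 -0.004]
spin 90.7 deg then shift mm [168.6 -41.9   7.8]
spin -89.3 deg then shift mm [-168.6   41.9    7.9]
```

```bash
python3 -m inch '[[0,0,0,10.1],[0,0,0,10.1],[0,0,0,10.1],[0,0,0,10.1],[0,0,0,10.1],[0,0,0,10.1],[0,0,0,10.1],[0,0,0,10],[0,0,0,10],[0.034,-0.008,0.002,0],[0.034,-0.008,0.002,0],[0.034,-0.009,0.002,0],[0.034,-0.009,0.002,0],[0.033,-0.008,0,0],[0,0,0,0],[0,0,0,0]]' 0.05
python3 - <<'E'
from h import *
s=near('wrist','b',None,0)
s,im=snap('top','top3.png')
P={}
L=np.array([[118,60],[118,0],[118,-60],[44,44],[44,-44]])/1000
from scipy.optimize import least_squares
D=[toworld('top',d['position'])[:2] for d in robot.spot_point('top','place0') if d['confidence']>.5]
print(np.array(D), [toworld('top',d['position']) for d in robot.spot_point('top','tray_front')])
f=lambda p:np.array([min(((q-(p[:2]+L@np.array([[np.cos(p[2]),np.sin(p[2])],[-np.sin(p[2]),np.cos(p[2])]])).T.reshape(2,-1).T if 0 else q-(p[:2]+L@np.array([[np.cos(p[2]),np.sin(p[2])],[-np.sin(p[2]),np.cos(p[2])]]))),key=np.linalg.norm) for q in D]).ravel()
r=least_squares(f,[.496,-.072,.063]); print(r.x,r.cost,f(r.x))
E
```

```text
time: 13.08
tool_pos: [0.4519, -0.2889, 0.1639]
tcp_rot: [-3.141, -0.0, 1.742]
wrist_force: [0.2, -1.0, 0.0]
grip_width: 0.0498
grip_force: 0.0  File "<stdin>", line 9
    f=lambda p:np.array([min(((q-(p[:2]+L@np.array([[np.cos(p[2]),np.sin(p[2])],[-np.sin(p[2]),np.cos(p[2])]])).T.reshape(2,-1).T if 0 else q-(p[:2]+L@np.array([[np.cos(p[2]),np.sin(p[2])],[-np.sin(p[2]),np.cos(p[2])]]))),key=np.linalg.norm) for q in D]).ravel()
                                                                                                                                                                                                                                                            ^
SyntaxError: closing parenthesis ']' does not match opening parenthesis '('
```

Run:
```python
from h import *
from scipy.optimize import least_squares
s=near('wrist','b',None,0)
s,im=snap('top','top3.png')
L=np.array([[118,60],[118,0],[118,-60],[44,44],[44,-44]])/1000
D=np.array([toworld('top',d['position'])[:2] for d in robot.spot_point('top','place0') if d['confidence']>.5])
print(D, [toworld('top',d['position']) for d in robot.spot_point('top','tray_front')])
def f(p):
    W=p[:2]+L@Ro.from_euler('z',p[2]).as_matrix()[:2,:2].T
    return np.array([min(q-W,key=np.linalg.norm) for q in D]).ravel()
r=least_squares(f,[.496,-.072,.063]); print(r.x,f(r.x).round(3))
m=cv2.inRange(cv2.cvtColor(im,cv2.COLOR_RGB2HSV),(5,150,60),(18,255,255)); m[:, :250]=0; m[:,400:]=0;m[:150]=0;m[280:]=0
ys,xs=np.nonzero(m); P=np.array([pix2w('top',u,v,.04)[:2] for u,v in zip(xs,ys)],np.float32)*1000
print(cv2.minAreaRect(P),len(P),cv2.fitLine(P,cv2.DIST_HUBER,0,.01,.01).ravel())
```

```text
rect [ 0.577 -0.29 ] yaw 164.3 [55. 88.] 
rect [ 0.449 -0.287] yaw 99.4 [55. 83.] 
net 0.89 [ 0.576 -0.29   0.002]
net 0.85 [ 0.448 -0.288 -0.002]
[[ 0.617 -0.063]
 [ 0.613 -0.008]
 [ 0.619 -0.125]
 [ 0.539 -0.114]
 [ 0.538 -0.026]] [array([ 0.497, -0.072,  0.041]), array([0.606, 0.069, 0.065]), array([ 0.616, -0.126,  0.014])]
[ 0.497 -0.071  0.043] [ 0.002  0.003  0.001 -0.002  0.001  0.001 -0.004 -0.001 -0.001 -0.001]
((498.3144836425781, -73.125), (13.887443542480469, 190.2786865234375), 3.524423122406006) 438 [  0.064  -0.998 498.271 -73.216]
```

```bash
cat >> h.py <<'E'
from scipy.optimize import least_squares
L=np.array([[118,60],[118,0],[118,-60],[44,44],[44,-44]])/1000
def place(p,i):
    return p[:2]+Ro.from_euler('z',p[2]).as_matrix()[:2,:2]@L[i]
def fittray(im,n,s,p0):
    h=cv2.cvtColor(im,cv2.COLOR_RGB2HSV); w=cv2.inRange(h,(0,0,190),(180,50,255))
    dt=cv2.distanceTransform(255-w,cv2.DIST_L2,5)
    t=np.linspace(-1,1,30); Q=[]
    for i in range(5):
        a,b=(.042,.028) if i<3 else (.028,.042)
        a-=.0012;b-=.0012
        for k in t: Q+=[L[i]+[a,b*k],L[i]+[-a,b*k],L[i]+[a*k,b],L[i]+[a*k,-b]]
    Q=np.array(Q)
    def f(p):
        W=p[:2]+Q@Ro.from_euler('z',p[2]).as_matrix()[:2,:2].T
        uv=np.array([w2pix(n,[x,y,.014],s) for x,y in W],np.float32)
        return np.minimum(cv2.remap(dt,uv[:,0],uv[:,1],cv2.INTER_LINEAR,borderValue=20),8).ravel()
    r=least_squares(f,p0,diff_step=1e-3,x_scale=[.01,.01,.05],loss='soft_l1'); print('tray',r.x,'med px',np.median(f(r.x)),'start',np.median(f(p0))); return r.x
E
python3 - <<'E'
from h import *
im=cv2.imread('pics/w2.png')[:,:,::-1]
s=dict(tool_pos=[0.5704,-0.0451,0.1663],tcp_rot=[3.141,0,-2.959])
fittray(im,'wrist',s,np.array([.497,-.072,.063]))
go(.449,-.288,.024,np.radians(99.6))
E
```

```text
Traceback (most recent call last):
  File "h.py", line 71, in fittray
    r=least_squares(f,p0,diff_step=1e-3,x_scale=[.01,.01,.05],loss='soft_l1'); print('tray',r.x,'med px',np.median(f(r.x)),'start',np.median(f(p0))); return r.x
  File "h.py", line 69, in f
    uv=np.array([w2pix(n,[x,y,.014],s) for x,y in W],np.float32)
                 ~~~~~^^^^^^^^^^^^^^^^
  File "h.py", line 21, in w2pix
    R,t,f,cx,cy=cam(n,s); p=R@np.array(X)+t; return np.array([cx+f*p[0]/p[2],cy+f*p[1]/p[2]])
                ~~~^^^^^
  File "h.py", line 9, in cam
    c=robot.calibration(n)
ValueError: time passes only in moves, steps and waits
```

```bash
sed -i 's/^def cam(n/import functools\ncal=functools.cache(robot.calibration)\ndef cam(n/; s/c=robot.calibration(n)/c=cal(n)/' h.py
sed -i "s/    r=least_squares.*/    from scipy.optimize import minimize\n    g=lambda d:f(p0+d*[.01,.01,.05]).mean()\n    r=minimize(g,np.zeros(3),method='Nelder-Mead',options=dict(initial_simplex=np.vstack([np.zeros(3),np.eye(3)*.6])))\n    x=p0+r.x*[.01,.01,.05]; print('tray',x,'mean px',r.fun,'start',g(np.zeros(3))); return x/" h.py
python3 - <<'E'
from h import *
im=cv2.imread('pics/w2.png')[:,:,::-1]
s=dict(tool_pos=[0.5704,-0.0451,0.1663],tcp_rot=[3.141,0,-2.959])
p=fittray(im,'wrist',s,np.array([.497,-.072,.063]))
go(.449,-.288,.024,np.radians(99.6))
E
```

```text
tray [ 0.494 -0.074  0.063] mean px 1.6031279563903809 start 2.712222
spin 0.2 deg then shift mm [  1.5  -2.6 140. ]
```

```bash
python3 -m inch '[[0.0015,-0.002,0.04,0],[0,0,0.04,0],[0,0,0.035,0],[0,0,0.018,0],[0,0,0.007,0],[0,0,0,0],[0,0,0,0]]' 0.05
python3 -m inch '[[0,0,0,0],[0,0,0,0],[0,0,0,0],[0,0,0,0]]' 0
python3 -m inch '[[0,0,-0.02,0],[0,0,-0.06,0],[0,0,-0.06,0],[0,0,0,0]]'
python3 - <<'E'
from h import *
p=np.array([.4955,-.073,.063])
for i in range(5): print(i,place(p,i))
x,y=place(p,2); go(x,y,.165,np.pi+.063)
E
```

```text
time: 14.2
tool_pos: [0.4499, -0.2878, 0.025]
tcp_rot: [3.141, 0.001, 1.742]
wrist_force: [0.5, -0.1, 0.4]
grip_width: 0.0499
grip_force: 0.0
time: 14.7
tool_pos: [0.4498, -0.2876, 0.0249]
tcp_rot: [3.141, 0.001, 1.742]
wrist_force: [-0.5, 1.0, 6.8]
grip_width: 0.0188
grip_force: 59.5
time: 15.2
tool_pos: [0.451, -0.2887, 0.1685]
tcp_rot: [3.137, 0.006, 1.742]
wrist_force: [-0.2, -0.3, -2.2]
grip_width: 0.0188
grip_force: 59.1
0 [ 0.609 -0.006]
1 [ 0.613 -0.066]
2 [ 0.617 -0.125]
3 [ 0.537 -0.026]
4 [ 0.542 -0.114]
spin -83.8 deg then shift mm [-175.9  152.4    5.2]
```

```bash
python3 -m inch '[[0,0,0,-9.3],[0,0,0,-9.3],[0,0,0,-9.3],[0,0,0,-9.3],[0,0,0,-9.3],[0,0,0,-9.3],[0,0,0,-9.3],[0,0,0,-9.3],[0,0,0,-9.4],[-0.035,0.03,0.001,0],[-0.035,0.03,0.001,0],[-0.035,0.03,0.001,0],[-0.035,0.03,0.001,0],[-0.036,0.032,0.001,0],[0,0,0,0],[0,0,0,0]]'
python3 - <<'E'
from h import *
s,im=snap('wrist','w3.png')
p=fittray(im,'wrist',s,np.array([.4955,-.073,.063]))
for i in range(5): print(i,place(p,i))
x,y=place(p,2); go(x,y,.045,np.pi+p[2])
E
```

```text
time: 17.2
tool_pos: [0.615, -0.1246, 0.1584]
tcp_rot: [3.141, -0.002, -3.078]
wrist_force: [0.3, 0.0, -1.7]
grip_width: 0.0187
grip_force: 59.0
tray [ 0.496 -0.073  0.063] mean px 1.3312671184539795 start 1.3599974
0 [ 0.61  -0.006]
1 [ 0.614 -0.065]
2 [ 0.617 -0.125]
3 [ 0.537 -0.026]
4 [ 0.542 -0.114]
spin -0.0 deg then shift mm [ -2.6  -0.4 113.8]
```

View pics/w3.png

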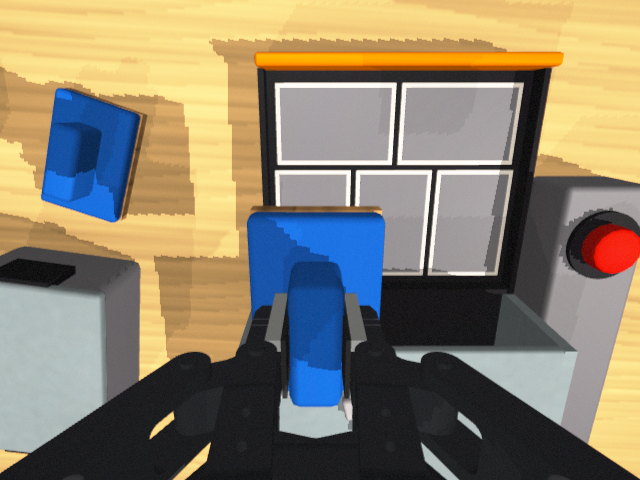

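The held block is square in the fingers at (316,260), and the tray outlines fit the model. I check its fore-aft offset in the hand, then lower.

```bash
python3 - <<'E'
from h import *
s=dict(tool_pos=[0.615,-0.1246,0.1584],tcp_rot=[3.141,-.002,-3.078])
R=Ro.from_euler('xyz',s['tcp_rot']).as_matrix()
for u,v in [(252,213),(316,213),(380,213)]: print(R.T@(pix2w('wrist',u,v,.1584-.025+.02,s)-s['tool_pos']))
E
python3 -m inch '[[-0.002,0,0.035,0],[0,0,0.035,0],[0,0,0.025,0],[0,0,0.01,0],[0,0,0,0],[0,0,0,0]]'
```

```text
[ 0.041 -0.023  0.005]
[0.041 0.002 0.005]
[0.041 0.027 0.005]
time: 18.0
tool_pos: [0.618, -0.125, 0.0554]
tcp_rot: [-3.141, 0.001, -3.079]
wrist_force: [0.7, 0.2, -1.5]
grip_width: 0.0186
grip_force: 59.1
```

```bash
python3 -m inch '[[0.0005,0,0.008,0],[0,0,0.005,0],[0,0,0.003,0],[0,0,0,0],[0,0,0,0]]'
python3 -m inch '[[0,0,0,0],[0,0,0,0],[0,0,-0.01,0],[0,0,-0.03,0],[0,0,-0.05,0],[0,0,-0.04,0],[0,0,0,0],[0,0,0,0]]' 0.04
python3 - <<'E'
from h import *
near('wrist','b',None,.014,'w4.png')
near('wrist','b',None,.0)
near('top','b',None,0)
E
```

```text
time: 18.62
tool_pos: [0.6172, -0.1245, 0.0388]
tcp_rot: [-3.141, 0.001, -3.079]
wrist_force: [-2.7, 0.7, 8.7]
grip_width: 0.019
grip_force: 60.4
time: 19.62
tool_pos: [0.6169, -0.1245, 0.168]
tcp_rot: [3.141, -0.0, -3.079]
wrist_force: [-0.8, -0.5, -0.2]
grip_width: 0.0397
grip_force: 0.0
rect [ 0.619 -0.123] yaw 3.6 [84. 56.] 
rect [ 0.575 -0.28 ] yaw 164.2 [55. 79.] 
net 0.77 [ 0.576 -0.293  0.   ]
net 0.59 [ 0.617 -0.122  0.01 ]
net 0.21 [ 0.495 -0.072  0.04 ]
rect [ 0.623 -0.122] yaw 3.2 [88. 59.] 
rect [ 0.577 -0.288] yaw 164.3 [57. 83.] 
net 0.91 [ 0.619 -0.122  0.011]
net 0.87 [ 0.576 -0.289  0.003]
rect [0.56  0.315] yaw 5.3 [82. 55.] 
net 0.9 [0.562 0.319 0.002]
net 0.85 [ 0.58  -0.295  0.003]
```

View pics/w4.png

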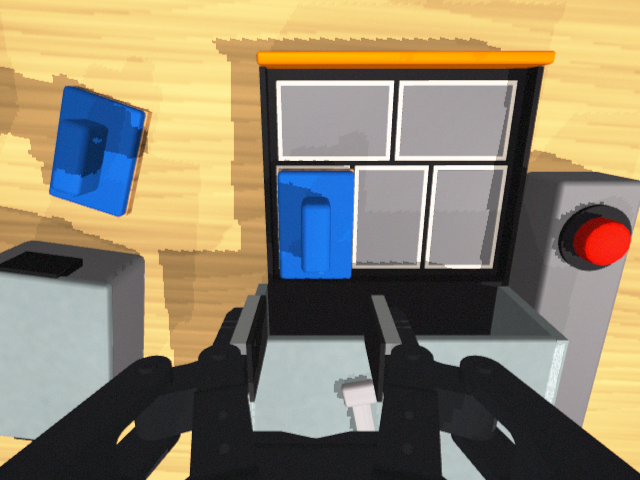

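Block is in the back-right outline at (316,223), inside the lines and about 1–2 mm towards the middle, so I'll aim 1.5 mm further right from now on. Next is the block at (105,150).

Run:
```python
from h import *
go(.5765,-.291,.165,np.radians(164.3))
```

```text
spin 19.3 deg then shift mm [  -6.3 -171.2    2.6]
```

```bash
python3 -m inch '[[0,0,0,9.7],[0,0,0,9.6],[-0.002,-0.043,0,0],[-0.002,-0.043,0,0],[-0.002,-0.043,0.002,0],[0,-0.042,0,0],[0,0,0,0],[0,0,0,0]]' 0.05
python3 - <<'E'
from h import *
s=near('wrist','b',None,0)
go(.577,-.291,.025,np.radians(164.3))
E
```

```text
time: 20.92
tool_pos: [0.5765, -0.2905, 0.166]
tcp_rot: [3.141, -0.001, 2.867]
wrist_force: [1.3, 0.6, 1.2]
grip_width: 0.0499
grip_force: 0.0
rect [ 0.576 -0.29 ] yaw 164.3 [55. 82.] 
rect [ 0.624 -0.118] yaw 3.6 [91. 61.] 
net 0.66 [ 0.579 -0.29  -0.001]
net 0.59 [ 0.62  -0.122  0.01 ]
spin 0.1 deg then shift mm [ -0.5  -1.1 141.3]
```

```bash
python3 -m inch '[[0,-0.001,0.04,0],[0,0,0.04,0],[0,0,0.035,0],[0,0,0.018,0],[0,0,0.008,0],[0,0,0,0],[0,0,0,0]]' 0.05
python3 -m inch '[[0,0,0,0],[0,0,0,0],[0,0,0,0],[0,0,0,0],[0,0,-0.02,0],[0,0,-0.06,0],[0,0,-0.06,0],[0,0,0,0],[0,0,0,-9.7],[0,0,0,-9.6],[0,0,0,0]]' 0
python3 - <<'E'
from h import *
p=np.array([.496,-.0745,.063])
x,y=place(p,1); go(x,y,.12,np.pi+p[2])
E
```

```text
time: 21.9
tool_pos: [0.5769, -0.2919, 0.0262]
tcp_rot: [-3.141, 0.001, 2.868]
wrist_force: [-0.4, 0.5, 0.1]
grip_width: 0.05
grip_force: 0.0
time: 23.28
tool_pos: [0.5759, -0.2915, 0.1641]
tcp_rot: [3.141, -0.001, -3.08]
wrist_force: [-0.1, -0.1, -2.2]
grip_width: 0.0189
grip_force: 59.1
spin -0.1 deg then shift mm [-51.9 221.6  44.3]
```

```bash
python3 -m inch '[[-0.01,0.045,0,0],[-0.01,0.044,0,0],[-0.011,0.044,0,0],[-0.011,0.044,0,0],[-0.01,0.045,0,0],[0,0,0,0],[0,0,0.025,0],[0,0,0.02,0],[0,0,0,0],[0,0,0,0]]'
python3 - <<'E'
from h import *
p=np.array([.496,-.0745,.063])
x,y=place(p,1); go(x,y,.040,np.pi+p[2])
E
```

```text
time: 24.52
tool_pos: [0.6145, -0.0674, 0.1209]
tcp_rot: [-3.141, 0.0, -3.081]
wrist_force: [1.0, -0.6, -1.0]
grip_width: 0.0189
grip_force: 59.3
spin -0.1 deg then shift mm [ 0.7  0.4 80.9]
```

```bash
python3 -m inch '[[0.0005,0,0.03,0],[0,0,0.025,0],[0,0,0.014,0],[0,0,0.007,0],[0,0,0.005,0],[0,0,0,0],[0,0,0,0]]'
python3 -m inch '[[0,0,0,0],[0,0,0,0],[0,0,-0.01,0],[0,0,-0.03,0],[0,0,-0.05,0],[0,0,-0.05,0],[0,0,0,0],[0,0,0,0]]' 0.04
python3 - <<'E'
from h import *
s,im=snap('wrist','w5.png'); fittray(im,'wrist',s,np.array([.496,-.073,.063]))
near('wrist','b',None,.014)
near('top','b',None,0)
go(.454,.255,.165,np.radians(137.2))
E
```

```text
time: 25.4
tool_pos: [0.6143, -0.0671, 0.0399]
tcp_rot: [-3.141, 0.001, -3.079]
wrist_force: [-0.1, -1.6, 2.4]
grip_width: 0.0186
grip_force: 59.9
time: 26.4
tool_pos: [0.6136, -0.0669, 0.1792]
tcp_rot: [3.142, -0.0, -3.079]
wrist_force: [1.0, 0.0, -0.5]
grip_width: 0.0397
grip_force: 0.0
tray [ 0.496 -0.072  0.064] mean px 2.4451792240142822 start 2.4889948
rect [ 0.619 -0.122] yaw 3.4 [83. 56.] 
rect [ 0.615 -0.065] yaw 3.6 [84. 56.] 
net 0.62 [ 0.613 -0.065  0.014]
rect [0.419 0.259] yaw 135.3 [54. 81.] 
rect [0.456 0.411] yaw 104.2 [54. 83.] 
rect [0.56  0.315] yaw 4.8 [82. 55.] 
net 0.92 [0.562 0.321 0.001]
net 0.86 [0.459 0.413 0.001]
spin 46.4 deg then shift mm [335.6 127.9  14. ]
```

View pics/w5.png

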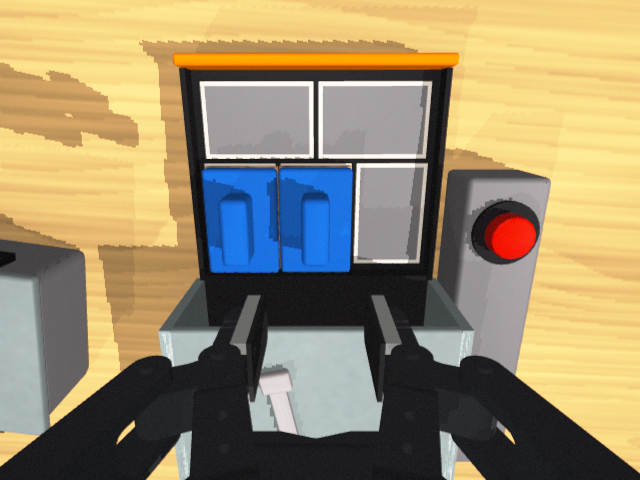

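Two blocks sit in the back row at (240,220) and (316,220), inside their outlines. The top camera shows the block from (205,268) has been knocked to about (0.419, 0.259). Next is the block at (0.560,0.317).

Run:
```python
from h import *
go(.561,.317,.179,np.radians(184.8))
```

```text
spin -1.2 deg then shift mm [ 20.1 386.9  -0.4]
```

```bash
python3 -m inch '[[0.003,0.043,0,-1.2],[0.002,0.043,0,0],[0.002,0.043,0,0],[0.002,0.043,0,0],[0.002,0.043,0,0],[0.002,0.043,0,0],[0.002,0.043,0,0],[0.002,0.043,0,0],[0.003,0.043,0.01,0],[0,0,0,0],[0,0,0,0]]' 0.05
python3 - <<'E'
from h import *
s=near('wrist','b',None,0)
go(.56,.315,.025,np.radians(184.8))
E
```

```text
time: 28.02
tool_pos: [0.5622, 0.3168, 0.169]
tcp_rot: [-3.141, -0.001, -3.058]
wrist_force: [0.6, -0.6, -0.0]
grip_width: 0.05
grip_force: 0.0
rect [0.56  0.319] yaw 4.8 [82. 55.] 
rect [0.457 0.413] yaw 104.1 [55. 84.] 
rect [0.422 0.261] yaw 136.2 [55. 79.] CUT
net 0.91 [ 0.421  0.262 -0.002]
net 0.82 [ 0.459  0.413 -0.002]
net 0.65 [ 0.562  0.317 -0.003]
spin -0.1 deg then shift mm [  2.7  -1.  144.4]
```

```bash
python3 -m inch '[[0.001,0,0.04,0],[0,0,0.04,0],[0,0,0.036,0],[0,0,0.02,0],[0,0,0.008,0],[0,0,0,0],[0,0,0,0]]' 0.05
python3 -m inch '[[0,0,0,0],[0,0,0,0],[0,0,0,0],[0,0,0,0],[0,0,-0.02,0],[0,0,-0.06,0],[0,0,-0.06,0],[0,0,0,1.2],[0,0,0,0]]' 0
python3 - <<'E'
from h import *
p=np.array([.496,-.0745,.063])
x,y=place(p,0); go(x,y,.12,np.pi+p[2])
E
```

```text
time: 29.0
tool_pos: [0.562, 0.3171, 0.0263]
tcp_rot: [3.141, 0.001, -3.058]
wrist_force: [-0.1, -0.7, -0.7]
grip_width: 0.0499
grip_force: 0.0
time: 30.12
tool_pos: [0.561, 0.3169, 0.1645]
tcp_rot: [-3.141, -0.001, -3.079]
wrist_force: [-0.6, -0.3, -2.4]
grip_width: 0.0189
grip_force: 59.2
spin -0.0 deg then shift mm [ -28.5 -326.6   44.5]
```

```bash
python3 -m inch '[[-0.004,-0.041,0,0],[-0.004,-0.041,0,0],[-0.004,-0.041,0,0],[-0.004,-0.041,0,0],[-0.004,-0.041,0,0],[-0.004,-0.041,0,0],[-0.004,-0.041,0,0],[0,-0.04,0,0],[0,0,0,0],[0,0,0.025,0],[0,0,0.02,0],[0,0,0,0],[0,0,0,0]]'
python3 - <<'E'
from h import *
p=np.array([.496,-.0745,.063])
x,y=place(p,0); go(x,y,.040,np.pi+p[2])
E
```

```text
time: 31.75
tool_pos: [0.6097, -0.0071, 0.1204]
tcp_rot: [3.141, -0.0, -3.078]
wrist_force: [0.7, 0.3, -1.0]
grip_width: 0.0189
grip_force: 59.3
spin 0.0 deg then shift mm [-0.3 -0.1 80.4]
```

```bash
python3 -m inch '[[0,0,0.03,0],[0,0,0.025,0],[0,0,0.014,0],[0,0,0.007,0],[0,0,0.004,0],[0,0,0,0],[0,0,0,0]]'
python3 -m inch '[[0,0,0,0],[0,0,0,0],[0,0,-0.01,0],[0,0,-0.03,0],[0,0,-0.05,0],[0,0,-0.05,0],[0,0,0,0],[0,0,0,0]]' 0.04
python3 - <<'E'
from h import *
near('wrist','b',None,.014)
near('top','b',None,0)
go(.458,.412,.165,np.radians(104.2))
E
```

```text
time: 32.62
tool_pos: [0.6101, -0.0076, 0.0408]
tcp_rot: [-3.141, 0.001, -3.079]
wrist_force: [0.5, 0.3, -1.8]
grip_width: 0.0192
grip_force: 59.4
time: 33.62
tool_pos: [0.6097, -0.0075, 0.1802]
tcp_rot: [-3.142, 0.0, -3.079]
wrist_force: [0.2, 0.4, 0.4]
grip_width: 0.0401
grip_force: 0.0
rect [ 0.616 -0.093] yaw 93.6 [ 84. 113.] 
rect [ 0.61  -0.006] yaw 3.6 [83. 56.] 
net 0.97 [ 0.614 -0.067  0.016]
net 0.66 [ 0.61  -0.008  0.013]
net 0.56 [ 0.618 -0.121  0.009]
rect [0.456 0.411] yaw 103.8 [55. 83.] 
rect [ 0.624 -0.126] yaw 3.2 [87. 57.] 
net 0.86 [0.459 0.414 0.001]
net 0.85 [ 0.622 -0.121  0.012]
net 0.73 [ 0.419  0.261 -0.004]
spin 79.4 deg then shift mm [443.8 -43.8  15.1]
```

```bash
python3 -m inch '[[0,0,0,9.9],[0,0,0,9.9],[0,0,0,9.9],[0,0,0,9.9],[0,0,0,10],[0,0,0,9.9],[0,0,0,9.9],[0,0,0,10],[0.044,-0.004,0,0],[0.044,-0.004,0,0],[0.044,-0.004,0,0],[0.044,-0.004,0,0],[0.044,-0.004,0,0],[0.044,-0.004,0,0],[0.045,-0.004,0,0],[0.045,-0.005,0.005,0],[0.045,-0.005,0.005,0],[0.045,-0.005,0.005,0],[0,0,0,0],[0,0,0,0]]' 0.05
python3 - <<'E'
from h import *
s=near('wrist','b',None,0)
go(.458,.412,.025,np.radians(104.2))
E
```

```text
time: 36.33
tool_pos: [0.4591, 0.412, 0.1648]
tcp_rot: [-3.141, 0.001, 1.819]
wrist_force: [0.3, -1.0, -0.2]
grip_width: 0.0501
grip_force: 0.0
rect [0.45  0.255] yaw 88.5 [72. 33.] 
rect [0.456 0.417] yaw 104.1 [55. 82.] 
net 0.76 [ 0.457  0.415 -0.001]
spin -0.0 deg then shift mm [  0.9  -1.3 140.2]
```

```bash
python3 -m inch '[[0.0025,-0.001,0.04,0],[0,0,0.04,0],[0,0,0.034,0],[0,0,0.018,0],[0,0,0.008,0],[0,0,0,0],[0,0,0,0]]' 0.05
python3 -m inch '[[0,0,0,0],[0,0,0,0],[0,0,0,0],[0,0,0,0],[0,0,-0.02,0],[0,0,-0.06,0],[0,0,-0.06,0],[0,0,0,5.3],[0,0,0,5.3],[0,0,0,0]]' 0
python3 - <<'E'
from h import *
p=np.array([.496,-.0745,.063])
x,y=place(p,4); go(x,y,.16,np.pi/2+p[2])
E
```

```text
time: 37.3
tool_pos: [0.4582, 0.4146, 0.0262]
tcp_rot: [3.14, -0.0, 1.818]
wrist_force: [-0.8, 0.1, -0.4]
grip_width: 0.0502
grip_force: 0.0
time: 38.55
tool_pos: [0.4575, 0.4145, 0.1653]
tcp_rot: [3.142, 0.0, 1.634]
wrist_force: [-0.5, 0.5, -1.5]
grip_width: 0.019
grip_force: 59.2
spin 0.0 deg then shift mm [-534.4   51.6    5.4]
```

```bash
python3 -m inch '[[-0.041,0.004,0,0],[-0.041,0.004,0,0],[-0.041,0.004,0,0],[-0.041,0.004,0,0],[-0.041,0.004,0,0],[-0.041,0.004,0,0],[-0.041,0.004,0,0],[-0.041,0.004,0,0],[-0.041,0.004,0,0],[-0.041,0.004,0,0],[-0.041,0.004,0,0],[-0.041,0.004,0,0],[-0.042,0.004,0,0],[0,0,0,0],[0,0,0.03,0],[0,0,0,0],[0,0,0,0]]'
python3 - <<'E'
from h import *
s,im=snap('wrist','w6.png')
p=np.array([.496,-.0745,.063])
x,y=place(p,4); go(x,y,.040,np.pi/2+p[2])
E
```

```text
time: 40.67
tool_pos: [0.5432, -0.1148, 0.1361]
tcp_rot: [3.141, 0.0, 1.635]
wrist_force: [0.9, -1.0, -1.8]
grip_width: 0.0189
grip_force: 59.2
spin 0.1 deg then shift mm [-0.7 -0.9 96.3]
```

View pics/w6.png

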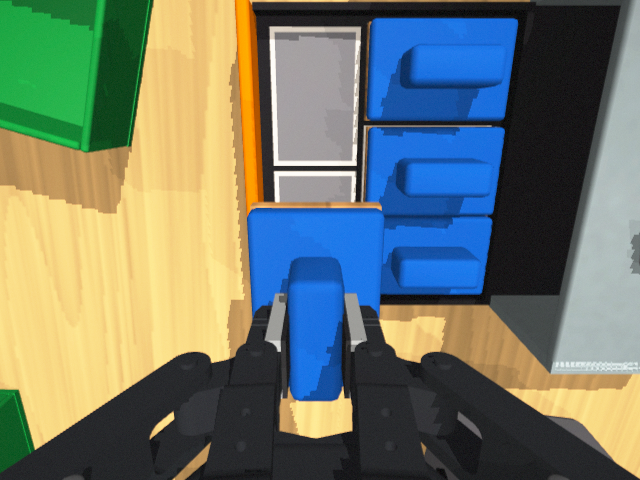

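Held block at (316,260) lines up with the free front-right outline, whose middle column is u≈315. I lower it and release narrowly, clear of the front panel.

```bash
python3 -m inch '[[-0.0005,-0.0005,0.035,0],[0,0,0.03,0],[0,0,0.016,0],[0,0,0.008,0],[0,0,0.006,0],[0,0,0,0],[0,0,0,0]]'
python3 -m inch '[[0,0,0,0],[0,0,0,0],[0,0,-0.01,0],[0,0,-0.03,0],[0,0,-0.05,0],[0,0,-0.05,0],[0,0,0,0],[0,0,0,0]]' 0.034
python3 - <<'E'
from h import *
near('wrist','b',None,.014)
near('top','b',None,0)
go(.421,.261,.165,np.radians(135.8))
E
```

```text
time: 41.6
tool_pos: [0.5429, -0.1158, 0.0408]
tcp_rot: [3.141, 0.0, 1.634]
wrist_force: [-0.4, -0.3, -0.5]
grip_width: 0.0192
grip_force: 59.3
time: 42.6
tool_pos: [0.5424, -0.1157, 0.1804]
tcp_rot: [3.141, 0.0, 1.634]
wrist_force: [1.0, 0.1, -0.7]
grip_width: 0.0339
grip_force: 0.0
rect [ 0.543 -0.114] yaw 93.6 [56. 83.] 
rect [ 0.617 -0.094] yaw 94.0 [ 84. 113.] 
rect [ 0.609 -0.006] yaw 3.6 [84. 56.] 
net 0.95 [ 0.545 -0.114  0.011]
net 0.95 [ 0.61  -0.007  0.014]
net 0.91 [ 0.618 -0.123  0.012]
net 0.8 [ 0.615 -0.065  0.013]
rect [0.419 0.258] yaw 135.3 [55. 81.] 
net 0.87 [ 0.416  0.261 -0.003]
net 0.58 [ 0.722 -0.318 -0.003]
net 0.57 [ 0.609 -0.006  0.014]
spin -42.2 deg then shift mm [349.3 185.5  14.3]
```

Spot on. Now the last block.

```bash
python3 -m inch '[[0,0,0,-10.5],[0,0,0,-10.5],[0,0,0,-10.5],[0,0,0,-10.6],[0.035,0.019,0,0],[0.035,0.019,0,0],[0.035,0.019,0,0],[0.035,0.019,0,0],[0.035,0.019,0,0],[0.035,0.019,0,0],[0.035,0.019,0,0],[0.035,0.018,0.005,0],[0.035,0.018,0.005,0],[0.035,0.018,0.005,0],[0,0,0,0],[0,0,0,0]]' 0.05
python3 - <<'E'
from h import *
s=near('wrist','b',None,0)
go(.419,.26,.025,np.radians(135.6))
E
```

```text
time: 44.8
tool_pos: [0.4225, 0.2623, 0.1649]
tcp_rot: [-3.141, -0.0, 2.369]
wrist_force: [-0.7, -1.0, -0.9]
grip_width: 0.05
grip_force: 0.0
rect [0.419 0.263] yaw 136.3 [55. 83.] 
net 0.98 [ 0.419  0.262 -0.005]
spin 0.1 deg then shift mm [  1.5  -4.  140.2]
```

```bash
python3 -m inch '[[0.002,-0.003,0.04,0],[0,0,0.04,0],[0,0,0.034,0],[0,0,0.018,0],[0,0,0.008,0],[0,0,0,0],[0,0,0,0]]' 0.05
python3 -m inch '[[0,0,0,0],[0,0,0,0],[0,0,0,0],[0,0,0,0],[0,0,-0.02,0],[0,0,-0.06,0],[0,0,-0.06,0],[0,0,0,0],[0,0,0,10.5],[0,0,0,10.5],[0,0,0,10.5],[0,0,0,10.6],[0,0,0,0]]' 0
python3 - <<'E'
from h import *
p=np.array([.496,-.0745,.063])
x,y=place(p,3); go(x,y,.165,np.pi/2+p[2])
E
```

```text
time: 45.78
tool_pos: [0.4197, 0.2619, 0.026]
tcp_rot: [3.141, 0.0, 2.368]
wrist_force: [-0.5, -0.6, 1.0]
grip_width: 0.0499
grip_force: 0.0
time: 47.4
tool_pos: [0.4187, 0.2616, 0.1645]
tcp_rot: [-3.14, 0.0, 1.635]
wrist_force: [-0.3, 0.2, -2.7]
grip_width: 0.0189
grip_force: 59.1
spin 0.1 deg then shift mm [-296.3  100.    -0.5]
```

```bash
python3 -m inch '[[-0.037,0.0125,0,0],[-0.037,0.0125,0,0],[-0.037,0.0125,0,0],[-0.037,0.0125,0,0],[-0.037,0.0125,0,0],[-0.037,0.0125,0,0],[-0.037,0.0125,0,0],[-0.037,0.0125,0,0],[0,0,0,0],[0,0,0.03,0],[0,0,0,0],[0,0,0,0]]'
python3 - <<'E'
from h import *
s,im=snap('wrist','w7.png')
p=np.array([.496,-.0745,.063])
x,y=place(p,3); go(x,y,.040,np.pi/2+p[2])
R=Ro.from_euler('xyz',s['tcp_rot']).as_matrix(); h=s['tool_pos'][2]
m=mask(im,'b'); c=np.nonzero(m[:,316][150:400])[0]; v=150+c[0]; print(v,R.T@(pix2w('wrist',316,v,h-.006,s)-s['tool_pos']))
E
```

```text
time: 48.9
tool_pos: [0.5375, -0.0268, 0.136]
tcp_rot: [3.141, 0.0, 1.636]
wrist_force: [-0.1, -0.5, -0.9]
grip_width: 0.0187
grip_force: 59.1
spin 0.1 deg then shift mm [-0.8 -0.8 96.2]
210 [0.044 0.001 0.006]
```

View pics/w7.png

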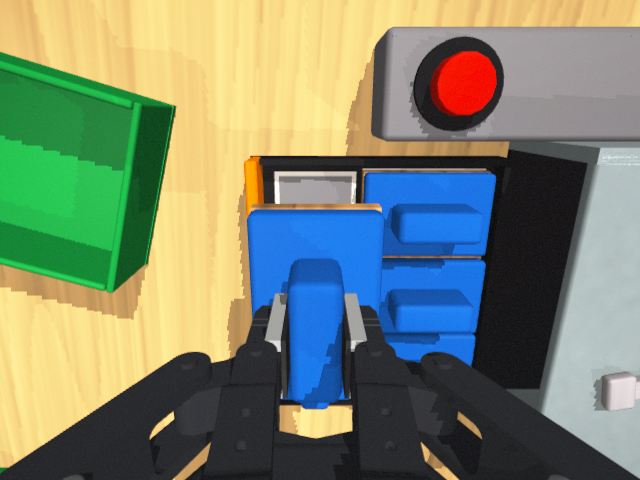

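The held block at (316,260) is centred on the free outline at u≈315. Lower and release.

```bash
python3 -m inch '[[-0.0015,-0.0005,0.035,0],[0,0,0.03,0],[0,0,0.016,0],[0,0,0.008,0],[0,0,0.006,0],[0,0,0,0],[0,0,0,0]]'
python3 -m inch '[[0,0,0,0],[0,0,0,0],[0,0,-0.01,0],[0,0,-0.03,0],[0,0,-0.05,0],[0,0,-0.05,0],[0,0,0,0],[0,0,0,0]]' 0.034
python3 - <<'E'
from h import *
near('wrist','b',None,.014,'w8.png')
go(.40,-.075,.18,np.pi/2+.063)
E
```

```text
time: 49.82
tool_pos: [0.5375, -0.0289, 0.0408]
tcp_rot: [3.141, 0.0, 1.634]
wrist_force: [0.3, -0.0, -1.2]
grip_width: 0.0189
grip_force: 59.3
time: 50.82
tool_pos: [0.537, -0.0288, 0.1804]
tcp_rot: [3.141, 0.0, 1.634]
wrist_force: [0.2, 0.5, -0.9]
grip_width: 0.0338
grip_force: 0.0
rect [ 0.617 -0.093] yaw 93.6 [ 84. 117.] 
rect [ 0.541 -0.073] yaw 93.6 [ 56. 173.] 
rect [ 0.609 -0.005] yaw 3.6 [84. 56.] 
net 0.9 [ 0.611 -0.012  0.013]
net 0.72 [ 0.613 -0.065  0.015]
net 0.64 [ 0.54  -0.114  0.013]
net 0.63 [ 0.537 -0.028  0.014]
net 0.55 [ 0.618 -0.121  0.011]
spin -0.0 deg then shift mm [ -37.6 -139.2   -0.3]
```

View pics/w8.png

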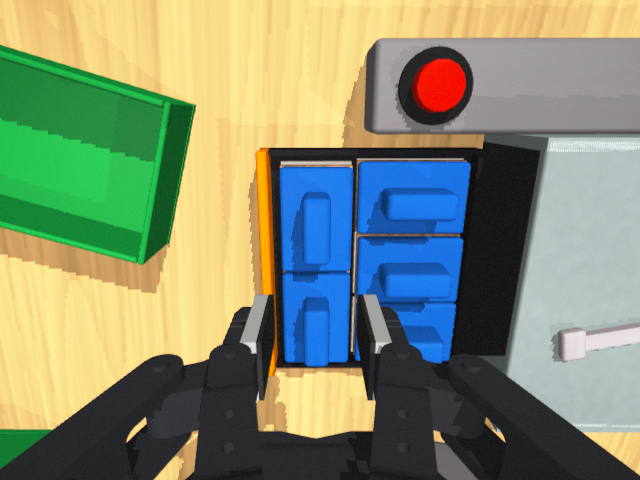

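All five blocks sit flat, one per outline: front row at (316,218) and (316,318), back row at (413,195), (410,270) and (405,333). Now I turn, come down in front of the panel with the fingers shut, and push.

```bash
python3 -m inch '[[0,-0.03,0,0],[0,-0.03,0,0],[0,-0.025,0,0],[0,0,0,-10],[0,0,0,-10],[0,0,0,-10],[0,0,0,-10],[0,0,0,-10],[0,0,0,-10],[0,0,0,-10],[0,0,0,-10],[0,0,0,-10],[0,0,0,0],[0,0,0,0]]' 0
python3 - <<'E'
from h import *
go(.453,-.0772,.027,np.pi+.063)
E
```

```text
time: 52.68
tool_pos: [0.4521, -0.0341, 0.1799]
tcp_rot: [3.141, -0.001, -3.083]
wrist_force: [-0.2, 1.4, 0.2]
grip_width: 0.0002
grip_force: 0.0
spin -0.2 deg then shift mm [  1.7 -43.1 152.9]
```

```bash
python3 -m inch '[[0.001,-0.022,0,-0.2],[0.001,-0.021,0,0],[0,0,0.04,0],[0,0,0.04,0],[0,0,0.04,0],[0,0,0.025,0],[0,0,0.008,0],[0,0,0,0],[0,0,0,0],[-0.01,0,0,0],[-0.01,0,0,0],[-0.005,0,0,0],[-0.005,0,0,0],[-0.005,0,0,0],[-0.005,0,0,0],[0,0,0,0]]' 0
python3 - <<'E'
from h import *
go(.648-.012,-.0655-.0007,.027)
E
```

```text
time: 54.68
tool_pos: [0.4931, -0.0745, 0.0272]
tcp_rot: [3.142, -0.0, -3.075]
wrist_force: [-2.5, -0.7, 1.4]
grip_width: -0.0003
grip_force: 1.5
spin 0.0 deg then shift mm [-143.1   -1.2    0.1]
```

```bash
python3 -m inch '[[-0.003,0,0,0],[-0.005,0,0,0],[-0.007,0,0,0],[-0.008,0,0,0],[-0.008,0,0,0],[-0.008,0,0,0],[-0.008,0,0,0],[-0.008,0,0,0],[-0.008,0,0,0],[-0.008,0,0,0],[-0.008,0,0,0],[-0.008,0,0,0],[-0.008,0,0,0],[-0.007,0,0,0],[-0.006,0,0,0],[-0.005,0,0,0],[-0.004,0,0,0],[-0.003,0,0,0],[0,0,0,0]]'
python3 - <<'E'
from h import *
s,im=snap('wrist','w9.png')
cv2.imwrite('pics/c9.png',im[:,:,::-1])
for d in robot.spot_point('wrist','tray_front'): print(d['confidence'],toworld('wrist',d['position'],s))
go(.648-.012,-.0655-.0007,.027)
E
```

```text
time: 57.05
tool_pos: [0.6128, -0.0668, 0.0271]
tcp_rot: [-3.141, -0.001, -3.075]
wrist_force: [-5.7, -2.1, 0.8]
grip_width: 0.0003
grip_force: 2.7
spin 0.0 deg then shift mm [-23.4  -1.    0.1]
```

```bash
python3 -m inch '[[-0.004,0,0,0],[-0.005,0,0,0],[-0.005,0,0,0],[-0.004,0,0,0],[-0.002,0,0,0],[0,0,0,0],[0,0,0,0]]'
python3 -m inch '[[-0.002,0,0,0],[-0.002,0,0,0],[0,0,0,0],[0,0,0,0]]'
```

```text
time: 58.02
tool_pos: [0.6324, -0.0655, 0.0271]
tcp_rot: [-3.141, -0.001, -3.075]
wrist_force: [-5.8, -2.3, 1.6]
grip_width: 0.0
grip_force: 3.2
time: 58.52
tool_pos: [0.6364, -0.0652, 0.0271]
tcp_rot: [-3.141, -0.001, -3.075]
wrist_force: [-6.7, -1.8, 0.7]
grip_width: 0.0
grip_force: 3.0
```

Not yet home; small steps on.

```bash
for i in 1 2 3; do python3 -m inch '[[-0.002,0,0,0],[0,0,0,0],[0,0,0,0]]' | grep -E 'tool_pos|wrist'; done
```

```text
tool_pos: [0.6371, -0.0652, 0.0271]
wrist_force: [-13.4, -4.5, 7.1]
tool_pos: [0.6372, -0.0651, 0.027]
wrist_force: [-24.7, -5.8, 15.9]
tool_pos: [0.6373, -0.0651, 0.0269]
wrist_force: [-36.8, -6.8, 24.2]
```

```bash
python3 -m inch '[[0.003,0,0,0],[0.003,0,0,0],[0.01,0,0,0],[0.03,0,0,0],[0.04,0,0,0],[0.04,0,0,0],[0.03,0,0,0],[0,0,-0.05,0],[0,0,-0.05,0],[0.04,0,-0.05,0],[0.04,0,0,0],[0,0,0,0],[0,0,0,0],[0,0,0,0]]'
python3 - <<'E'
from h import *
s,im=snap('top','top9.png')
for d in robot.spot_point('top','tray_front')[:2]: print(d['confidence'],toworld('top',d['position']))
m=cv2.inRange(cv2.cvtColor(im,cv2.COLOR_RGB2HSV),(5,150,60),(18,255,255)); m[:, :250]=0; m[:,400:]=0;m[:150]=0;m[220:]=0
ys,xs=np.nonzero(m); P=np.array([pix2w('top',u,v,.04)[:2] for u,v in zip(xs,ys)],np.float32)*1000
print(cv2.minAreaRect(P),len(P),s['wrist_force'])
cv2.imwrite('pics/c10.png',cv2.resize(im[90:310,220:540],None,fx=2.4,fy=2.4)[:,:,::-1])
E
```

```text
time: 61.4
tool_pos: [0.4088, -0.0802, 0.1759]
tcp_rot: [3.141, 0.0, -3.075]
wrist_force: [-0.3, 0.3, 0.2]
grip_width: -0.0001
grip_force: 0.0
0.88 [ 0.645 -0.065  0.042]
((646.110595703125, -63.356109619140625), (18.20265769958496, 190.27769470214844), 3.757613182067871) 367 [-0.321  0.297  0.234]
```

View pics/c10.png

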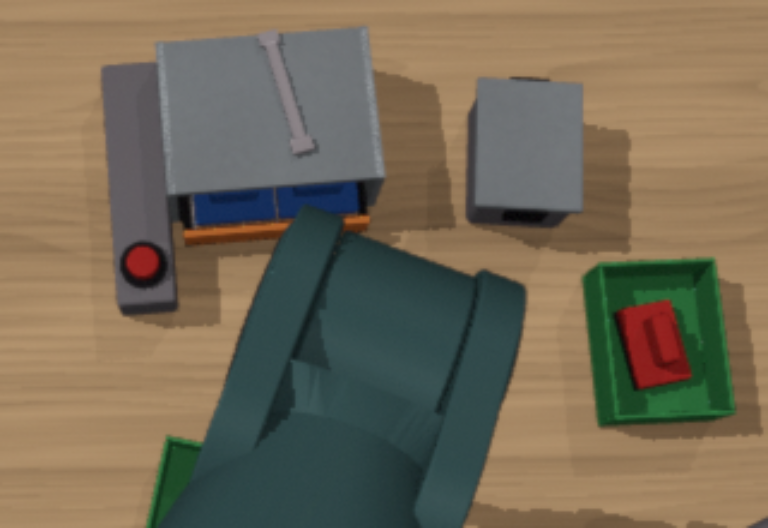

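The panel at (275,230) is back at its original closed position and has stayed there for more than 2 s. The red block lies in the scrap box at (655,343), and the blue blocks are in the tray. I hand in.

```bash
python3 -c "
from station import robot
print(robot.sign_off())"
```

```text
the job is handed in; nothing more can be done
None
```

The job is handed in at about 61 s (no verdict was returned): the worn block is in the rightmost green box, all five fresh blocks lie one to each outline, and the tray is pushed home and stayed shut.

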